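# Tip a tote of nuts into its pick-out corner and hold it over the mat

### The arm

A 7-joint arm with a two-finger parallel gripper is mounted at the origin on the work surface. World frame = base frame: x ahead of the robot, y to its left, z up, the work surface at z = 0. Lengths are in m, angles in rad, forces in N, time in s.
With the tool pointing down it reaches from about 0.4 to 0.75 m from the base axis. Payload 19.5 kg.
Tool frame: the origin (TCP) lies midway between the tips of the shut fingers; the grasp point (between the pads) lies robot.hold_point_z behind it (robot.hold_point_z is the distance from the TCP to the grasp point, in m); z points along the fingers, y is the direction in which the jaws open and shut (so a half turn about z gives the same grasp; the last joint's range is limited). The gripper opens to 85 mm and grips with 20 to 120 N. Pads are 22 mm wide; open, the fingers measure 114 mm over their backs; the gripper's body (76 mm by 85 mm) begins 54 mm behind the grasp point. The pads swing forward as they close: fully open they stand 13 mm farther back than shut.
Start: joints at [-1.251, 0.707, -0.028, 1.485, 0.022, 0.951, -0.075], TCP at [0.204, 0.538, 0.231] pointing down, gripper open.
Joint ranges: [-2.71, 2.71], [-0.32, 2.16], [-1.57, 1.52], [0, 2.45], [-1.46, 4.6], [0, 2.02], [-2.83, 2.83]. Speed limits (rad/s): [1.89, 1.89, 2.57, 2.57, 3.01, 3.01, 3.01].

### API

Orientations are given as a unit quaternion [x, y, z, w].
In Python, from station import robot gives the robot as it stands. Calls block until the motion is done:
- robot.move_ptp(position, orientation): joint-space move of the TCP to a pose.
- robot.line_to(position, speed=0.15, rot=None, contact_N=None): straight line of the TCP; rot=None keeps the orientation; speed is the mean speed in m/s. With contact_N (N) it stops when the force on the tool has changed by that much, and returns True; else False.
- robot.set_joints(angles): joint-space move.
- robot.grip(opening, f_grip=None): finger opening in m; f_grip is the grip in N (None keeps the last); returns when the fingers have stopped.
- robot.dwell(seconds).
- robot.solve_ik(position, orientation): joint angles nearest the present ones, or None.
- robot.read_camera(name): name is "side" or "top"; returns the picture (420x560x3 uint8, red, green, blue); there is no depth.
- robot.camera_model(name): a dict with "fx", "fy", "cx", "cy" (pixels), "k1" (the pictures are not rectified: a ray, as slopes to the right and down, at radius r is drawn at 1 + k1 r^2 times it, then the intrinsics apply), "rvec" (rotation vector, rad) and "tvec" (3), from world to camera coordinates, as OpenCV has them. Camera axes: x right, y down, z forward; pixel columns grow to the right and rows downward; lengths in m; the calibration is good to about 2 mm. A picture is of the moment at which its call begins. camera_model takes no time and is no camera call.
A pose or a line that the arm cannot do raises robot.PlanningError and nothing moves.
- robot.job_done(): hands the job in, once; it reports no verdict.
Readings, each from a call of its own:
- robot.read_clock(): time.
- robot.read_joints(): joint angles.
- robot.read_qd(): joint speeds.
- robot.read_effort(): joint torques, N m.
- robot.read_tool_pos(): TCP position.
- robot.read_orientation(): TCP orientation.
- robot.read_ft_force(): force on the tool from outside, world axes, zero at the start.
- robot.read_wrist_torque(): the same for the moment, N m.
- robot.read_grip_width(): finger opening in m.
Only numpy, scipy, OpenCV 4.12 (cv2) and the standard library are available. Lean on these libraries where they do the work, as an engineer would, in place of code of your own. Each camera call takes 0.05 s, during which the arm holds its last target.

### The job

Lift the tote by its carry bar, bring its middle over the middle of the black rubber mat, and tip it about 30 degrees towards its cut-off pick-out corner, so that this corner is the lowest and all three nuts slide together into it, without spilling any or disturbing the other things on the bench. Finish while still holding the tote there in the air, tipped and still, clear of the mat, so that the nuts can be picked out: do not put it down or let go.

Things in the scene. Friction and masses are not known exactly. Their poses are not given: they have to be found in the camera images.
- tote_bar (a point): centre of the tote's fixed straight carry bar, which runs along the tote's x over its middle between an upright strap at either end: bar 14 wide (y), 18 high, 206 long, from 92 to 110 above the tote's underside, its centre 101 above it and 76 above tote_middle. Axes of the tote, z up out of it. A firm grip (about 90 N) on the bar holds the tote without slipping, tilted too
- tote_middle (a point): middle of the tote, 25 above its underside, axes of the tote. Open bare-metal tray 200 long (x), 140 wide (y), walls 50 high, walls and floor 3 thick, 0.36 to 0.6 kg empty. Its +x +y corner is cut off at 45 degrees (40 off each side) with a wall only 30 high there: the pick-out corner
- tote_pick_corner (a point): point on the tote's inner floor at the pick-out corner, beside the slanting low wall, at x +77, y +47, z -22 from tote_middle in the tote's axes
- mat_center (a point): middle of the top of the black rubber picking mat that lies fixed on the bench, 240 (x) by 220 (y) by 4 thick
- nut0_center (a point): centre of a loose steel hexagon nut on the tote's floor, 24 across the flats, 13 high, 35 g, z along its hole; lightly oiled, the nuts begin to slide at about 9 to 12 degrees of tilt
- nut1_center (a point): centre of a second loose steel hexagon nut on the tote's floor, 24 across the flats, 13 high, 35 g, z along its hole
- nut2_center (a point): centre of a third loose steel hexagon nut on the tote's floor, 24 across the flats, 13 high, 35 g, z along its hole
- oil_can: bystander: closed grey oil can, 52 across, 130 high, standing on the bench beyond the work; origin under its middle
- screwdriver: bystander: screwdriver lying on the bench beyond the work; origin under its middle
- square: bystander: steel machinist's square lying on the bench beyond the work, stock 75 by 16 by 16, blade 100 long; origin under the middle of the stock
Mind the look-alikes: they are no part of the job. Of the things shaped like the part that bears tote_bar, the aluminium one is meant.

How it is judged:
On the way, in this order (a step that is already met when the one before it is completed fails the run):
1. the tote is lifted clear of the bench in the gripper (height (world z) of tote_pick_corner above 0.03 m and contact force between tote and the fingers above 1 N and height (world z) of tote_middle above 0.06 m), for 0.2 s.
2. over the mat, the tote is tipped towards its pick-out corner and all three nuts lie in it (height (world z) of tote_pick_corner above 0.03 m and contact force between tote and the fingers above 1 N and angle between tote_middle's own z axis and vertical between 0.35 and 0.8 rad and angle between tote_middle's own x axis and vertical above 1.69 rad and angle between tote_middle's own y axis and vertical above 1.69 rad and horizontal distance between tote_middle and mat_center below 0.1 m and distance between each of nut0_center, nut1_center, nut2_center and tote_pick_corner below 0.08 m), for 0.3 s.
At the end, for the whole second after the job is handed in: Gripper holds the still tote, low corner 30+ mm above the bench, touching neither bench nor mat, middle within 100 mm of the mat's middle seen from above, tipped 20 to 46 degrees with its x and y axes each 7+ degrees downhill, all nut centres within 80 mm of the pick-out corner point (all of step 2 and contact force between tote and table below 0.1 N and contact force between tote and mat below 0.1 N and linear speed of each of tote, nut0, nut1, nut2 below 0.03 m/s); the arm keeps its last pose, push and grip.
It fails at once if a nut falls out of the tote (distance between any of nut0_center, nut1_center, nut2_center and tote_middle above 0.15 m).
It fails at once if a bystander (oil can, screwdriver, square) is moved more than 2 cm (distance of any of oil_can, screwdriver, square from where it was at the start of the episode above 0.02 m).
It also fails if it takes over 35 s, if anything falls off the work surface, if the arm or the gripper's body presses on something with over 40 N, if the wrist force passes 120 N, or if a joint passes its speed limit or range.

## Working session

There is one attempt and no reset: what is moved stays moved. The work goes in short steps, each a Python script; the robot and the scene stay as the last script left them, time stands still between calls to the robot, and variables do not carry over. Pictures are saved under pics/ and viewed, and the job is handed in when it is done.

```bash
ls; mkdir -p pics; python3 - <<'E'
from station import robot
import cv2
for n in("top","side"):
    cv2.imwrite(f"pics/{n}0.png",robot.read_camera(n)[:,:,::-1]); print(n,robot.camera_model(n))
print(robot.hold_point_z,robot.read_clock(),robot.read_orientation(),robot.read_tool_pos())
E
```

```text
pics
top {'fx': 540.14797250308, 'fy': 540.14797250308, 'cx': 280.23882689309744, 'cy': 209.06964487910273, 'k1': 0.04048784598765948, 'rvec': array([ 2.13952736, -2.16868851,  0.15565005]), 'tvec': array([0.05062401, 0.54025613, 1.24558132])}
side {'fx': 488.28531577008727, 'fy': 488.28531577008727, 'cx': 281.9609161917676, 'cy': 211.01190614893517, 'k1': 0.006974761728308016, 'rvec': array([ 2.06032651, -0.75033475,  0.38011858]), 'tvec': array([-0.36518896,  0.26546785,  1.03523442])}
0.0187 0.1 [ 1.79867701e-01  9.83690701e-01 -4.59559441e-04 -5.21357312e-05] [0.20342844 0.53758876 0.23089554]
```

View pics/top0.png

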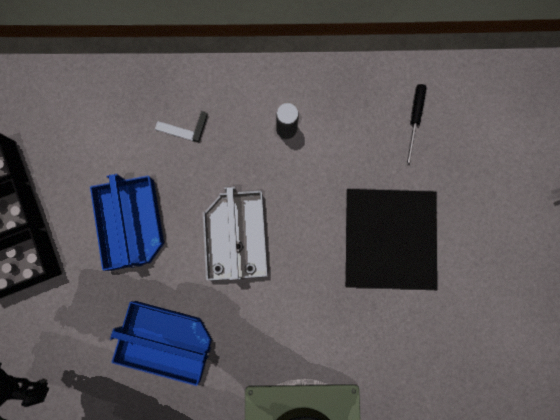

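View pics/side0.png

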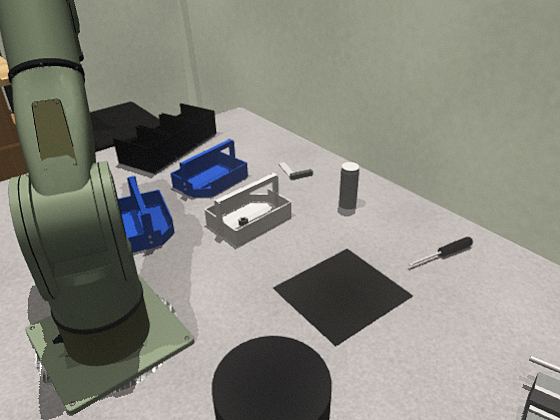

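The top view shows three totes: two blue look-alikes at (127,222) and (162,342), and a bare-metal one at (237,236), which I choose. The mat is at (392,239). Next I'll check the choice in close crops.

```bash
python3 - <<'E'
import cv2
a=cv2.imread("pics/top0.png")[175:295,190:285]
cv2.imwrite("pics/c1.png",cv2.resize(a,None,fx=5,fy=5,interpolation=cv2.INTER_CUBIC))
a=cv2.imread("pics/side0.png")[165:255,195:305]
cv2.imwrite("pics/c2.png",cv2.resize(a,None,fx=6,fy=6,interpolation=cv2.INTER_CUBIC))
E
```

```text
(no output)
```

View pics/c1.png

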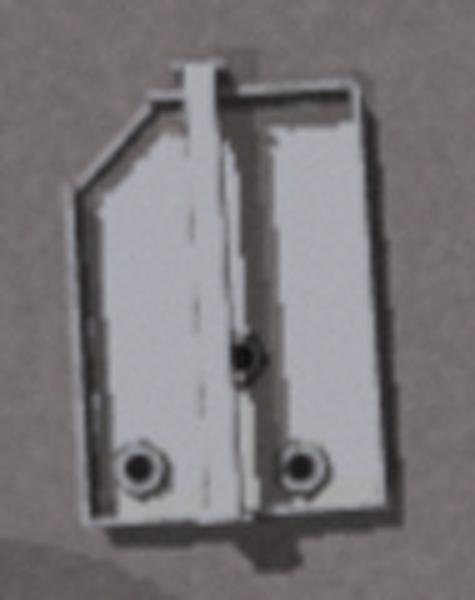

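View pics/c2.png

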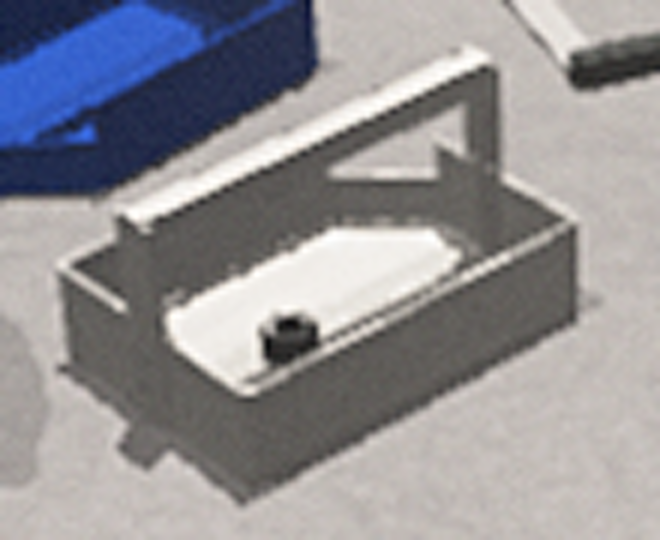

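```bash
cat > h.py <<'E'
from station import robot
import numpy as np, cv2
from scipy.optimize import least_squares
from scipy.spatial.transform import Rotation as R
def proj(n,P):
    c=robot.camera_model(n); P=np.atleast_2d(P)
    q=R.from_rotvec(c['rvec']).apply(P)+c['tvec']; s=q[:,:2]/q[:,2:]
    s=s*(1+c['k1']*(s**2).sum(1,keepdims=True))
    return s*[c['fx'],c['fy']]+[c['cx'],c['cy']]
def back(n,uv,z):
    return least_squares(lambda p:(proj(n,[p[0],p[1],z])[0]-uv),[0.5,0]).x
def fitpose(obs): # obs: list (cam, local pt from tote underside, uv)
    def f(p):
        Rz=R.from_euler('z',p[2]); r=[]
        for n,l,uv in obs: r.append(proj(n,Rz.apply(l)+[p[0],p[1],0])[0]-uv)
        return np.ravel(r)
    return least_squares(f,[0.5,0.1,0.05]),f
E
python3 - <<'E'
from h import *
C=lambda x,y:((x+.5)/5-.5+190,(y+.5)/5-.5+175)
S=lambda x,y:((x+.5)/6-.5+195,(y+.5)/6-.5+165)
top=[("top",(.1,-.07,.05),C(360,82)),("top",(-.1,-.07,.05),C(388,507)),("top",(-.1,.07,.05),C(83,522)),("top",(.1,.03,.05),C(150,94)),
("top",(.103,0,.11),C(200,63)),("top",(-.103,0,.11),C(227,521))]
side=[("side",(.1,-.07,.05),S(578,222)),("side",(-.1,-.07,.05),S(247,392)),("side",(-.1,-.07,0),S(243,503)),("side",(.1,-.07,0),S(577,322)),("side",(-.1,.07,.05),S(60,268)),
("side",(-.103,.007,.11),S(120,213)),("side",(.103,-.007,.11),S(497,68))]
for o in(top,side,top+side):
    s,f=fitpose(o); print(s.x,np.round(s.fun.reshape(-1,2),1).tolist())
for uv in [(347,189),(436.5,190.5),(438,290),(346,287.5)]: print(back("top",uv,.004))
for uv in [(347,249.5),(412,295.5),(336,344.5),(273.5,288)]: print(back("side",uv,.004))
for u in(C(143,467),C(303,466),C(243,359)): print('nut',back("top",u,.013))
for n,u in(("can",(287,112)),("sd tip",(409,163)),("sq",(200,127))): print(n,back("top",u,.0))
E
```

```text
[0.48014829 0.15112903 0.0504514 ] [[0.2, -0.4], [-0.2, -0.1], [0.1, 0.9], [-0.2, -0.1], [0.3, -0.5], [-0.2, 0.2]]
[0.47683635 0.14927758 0.04040042] [[0.8, 0.9], [-1.1, 1.7], [0.9, -1.5], [1.0, -1.1], [-0.9, 0.0], [-0.5, 0.4], [-0.2, -0.8]]
[0.47904648 0.1510023  0.04607992] [[0.5, 0.2], [-0.3, 0.5], [-0.1, 1.2], [0.1, 0.3], [0.6, -0.0], [-0.4, 0.7], [1.0, 0.2], [-0.5, 1.1], [1.4, -2.2], [1.2, -1.8], [-0.6, -0.4], [0.0, -0.1], [-0.1, -1.3]]
[ 0.59286082 -0.1211176 ]
[ 0.58620687 -0.3394126 ]
[ 0.34601637 -0.32983016]
[ 0.35444683 -0.11124987]
[ 0.58890249 -0.12471305]
[ 0.58055189 -0.33847929]
[ 0.3472519  -0.32749895]
[ 0.35448074 -0.11352103]
nut [0.40461077 0.19264341]
nut [0.40397686 0.11658544]
nut [0.45529439 0.14498051]
can [0.79083459 0.02264462]
sd tip [ 0.65662437 -0.2765772 ]
sq [0.7546466  0.23971921]
```

```bash
cat >> h.py <<'E'
T0=np.array([.480,.151,.0]); YAW=.049; MAT=np.array([.470,-.226])
FL={'y':R.from_euler('y',np.pi),'x':R.from_euler('x',np.pi)}
def tool(mid,yaw,tilt,fl):
    Rt=R.from_euler('z',yaw)*R.from_rotvec(tilt*np.array([-1,1,0])/2**.5)  # z axis leans to +x+y
    return np.array(mid)+Rt.apply([0,0,.057]), (Rt*FL[fl]).as_quat()
E
python3 - <<'E'
from h import *
q0=robot.read_joints()
for fl in 'yx':
    for lab,m,y,t in [("above",[.48,.151,.145],YAW,0),("grasp",[.48,.151,.025],YAW,0)]+[(f"tilt{y}",[*MAT,.18],y,tt) for y in(-.6,-.3,YAW,.35) for tt in (0,.52)]:
        p,q=tool(m,y,t,fl); s=robot.solve_ik(p,q); print(fl,lab,None if s is None else np.round(s,2))
p,q=tool([0,0,0],0,.52,'y'); Rt=R.from_quat(q)*FL['y'].inv(); print(Rt.as_matrix()[2])
E
```

```text
y above [-0.24  0.65 -0.23  1.78  0.21  0.74  1.04]
y grasp [-0.27  0.85 -0.19  1.9   0.34  0.43  0.92]
y tilt-0.6 [ 0.44  0.62 -0.1   1.67  0.08  0.86  1.28]
y tilt-0.6 [0.23 0.93 0.02 1.11 0.2  1.59 1.18]
y tilt-0.3 [ 0.49  0.62 -0.19  1.67  0.15  0.87  1.51]
y tilt-0.3 [ 0.18  0.87 -0.02  1.25  0.32  1.46  1.32]
y tilt0.049 [ 0.55  0.63 -0.29  1.67  0.22  0.88  1.79]
y tilt0.049 [ 0.13  0.79 -0.06  1.45  0.47  1.27  1.47]
y tilt0.35 [ 0.59  0.64 -0.38  1.66  0.28  0.9   2.03]
y tilt0.35 [ 0.1   0.72 -0.08  1.64  0.6   1.1   1.58]
x above [-0.71  0.73  0.64  1.79 -0.58  0.81 -1.3 ]
x grasp [-0.59  0.9   0.43  1.91 -0.74  0.5  -1.17]
x tilt-0.6 [-0.1   0.85  1.08  1.69 -0.82  1.13 -0.96]
x tilt-0.6 [-0.09  1.12  1.08  1.12 -0.5   1.65 -1.35]
x tilt-0.3 [ 0.01  0.73  0.74  1.68 -0.57  0.96 -0.91]
x tilt-0.3 [-0.17  1.04  0.94  1.26 -0.32  1.42 -1.21]
x tilt0.049 [ 0.06  0.7   0.63  1.68 -0.49  0.93 -0.64]
x tilt0.049 [-0.27  0.95  0.88  1.46 -0.21  1.15 -1.01]
x tilt0.35 [ 0.1   0.68  0.54  1.68 -0.42  0.9  -0.41]
x tilt0.35 [-0.32  0.86  0.79  1.65 -0.07  0.9  -0.89]
[-0.35134731 -0.35134731  0.86781918]
```

```bash
python3 - <<'E'
from h import *
robot.grip(.06,95)
p,q=tool([.48,.151,.145],YAW,0,'y'); robot.move_ptp(p,q)
im=robot.read_camera("side")[60:270,150:330]; cv2.imwrite("pics/s1.png",cv2.resize(im,None,fx=2.8,fy=2.8,interpolation=cv2.INTER_CUBIC)[:,:,::-1])
p,q=tool([.48,.151,.025],YAW,0,'y'); print(robot.line_to(p,.1,contact_N=8))
print(robot.read_tool_pos(),p,robot.read_ft_force())
im=robot.read_camera("side")[60:270,150:330]; cv2.imwrite("pics/s2.png",cv2.resize(im,None,fx=2.8,fy=2.8,interpolation=cv2.INTER_CUBIC)[:,:,::-1])
print(robot.read_clock())
E
```

```text
False
[0.48020594 0.15106258 0.0824549 ] [0.48  0.151 0.082] [-0.02482093 -0.1722016   0.58528154]
3.6667
```

View pics/s2.png

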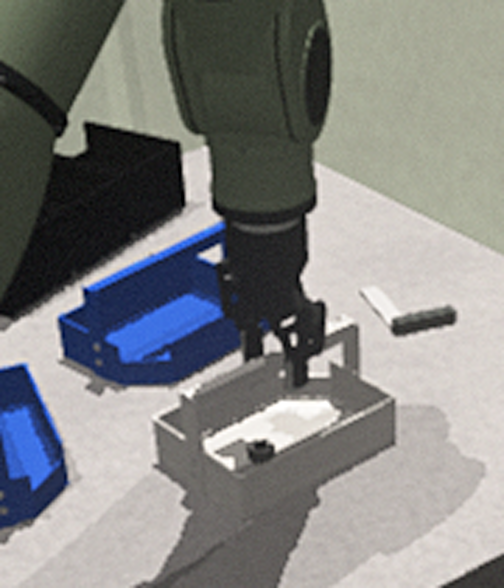

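The crop shows the fingers straddling the bar of the metal tote, with the near finger at about (300,370). Next I'll grip and lift.

```bash
python3 - <<'E'
from h import *
robot.grip(.0,95)
print(robot.read_grip_width(),robot.read_ft_force(),robot.read_tool_pos())
p,q=tool([.48,.151,.055],YAW,0,'y'); robot.line_to(p,.05)
print(robot.read_ft_force(),robot.read_wrist_torque(),robot.read_grip_width())
p,q=tool([.48,.151,.18],YAW,0,'y'); robot.line_to(p,.1)
robot.dwell(.3)
print(robot.read_ft_force(),robot.read_clock(),robot.read_grip_width())
for n in("top","side"): cv2.imwrite(f"pics/{n}3.png",robot.read_camera(n)[:,:,::-1])
E
```

```text
0.012300621754930423 [-0.80612563  0.1180179   8.89295993] [0.48010843 0.15114892 0.08237564]
[-0.37590056 -0.26090028 -6.3811333 ] [ 0.01053001 -0.03518251  0.03242649] 0.0126890523525676
[-0.89012267 -0.16329282 -6.26192439] 6.625 0.012411434402300837
```

View pics/side3.png

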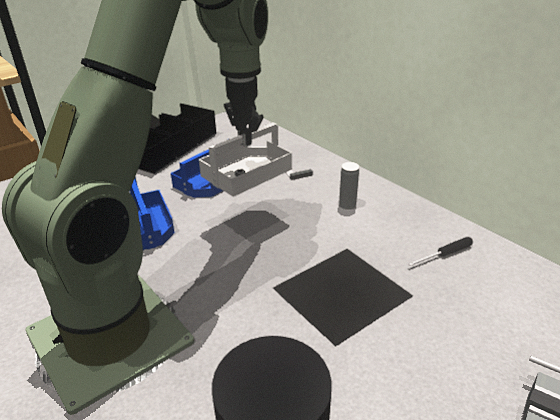

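View pics/top3.png

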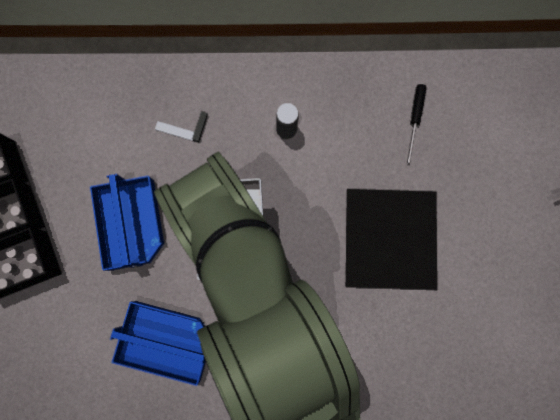

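The tote is up, level and held at about 6.3 N, which matches its weight plus the nuts. I'll carry it straight across at constant height, then tip it slowly.

```bash
python3 - <<'E'
from h import *
p,q=tool([*MAT,.18],YAW,0,'y'); robot.line_to(p,.11)
print(robot.read_tool_pos(),robot.read_ft_force(),robot.read_clock())
for t in(.2,.36,.53):
    p,q=tool([*MAT,.18],YAW,t,'y'); robot.line_to(p,.008)
    print(t,robot.read_clock(),robot.read_qd().round(2) if hasattr(robot.read_qd(),'round') else '')
robot.dwell(.5)
print(robot.read_tool_pos(),p,robot.read_ft_force(),robot.read_wrist_torque(),robot.read_grip_width(),robot.read_clock())
Rt=R.from_quat(robot.read_orientation())*FL['y'].inv(); print(Rt.as_matrix()[2])
for n in("top","side"): cv2.imwrite(f"pics/{n}4.png",robot.read_camera(n)[:,:,::-1])
E
```

```text
[ 0.47004173 -0.22582978  0.23702622] [ 0.79866871 -0.36895531 -7.43646973] 10.3
0.2 11.875 [ 0. -0. -0.  0. -0. -0. -0.]
0.36 13.1667 [-0.  0. -0.  0. -0.  0. -0.]
0.53 14.525 [ 0.  0.  0.  0.  0. -0. -0.]
[ 0.48935847 -0.20463495  0.22917692] [ 0.48935311 -0.20465089  0.22918   ] [ 0.62682924  0.22112242 -7.17537348] [ 0.04278598 -0.04043447 -0.05375649] 0.012095764641987788 15.025
[-8.1524694e-06  3.0082135e-05  1.0000000e+00]
```

View pics/side4.png

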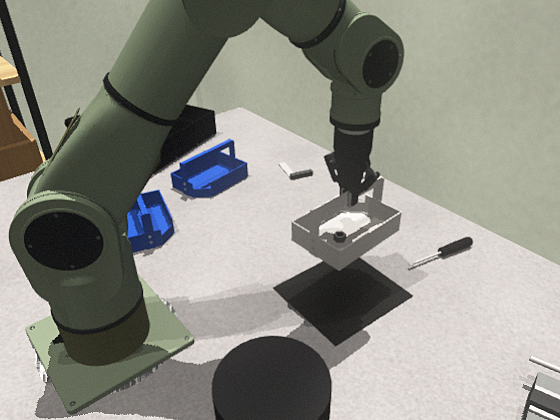

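View pics/top4.png

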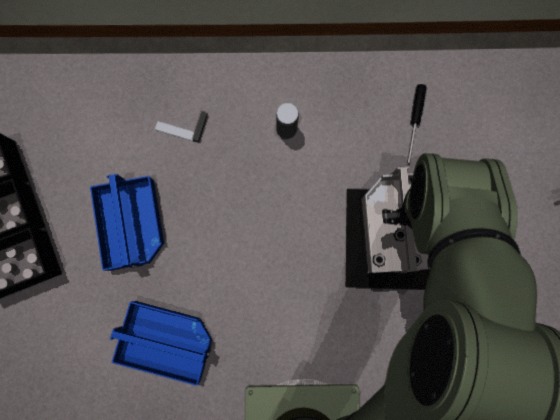

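The tote is still level: I left the rot argument out of the tipping lines. I'll tip it now with rot set.

```bash
python3 - <<'E'
from h import *
for t,v in((.15,.012),(.36,.006),(.53,.006)):
    p,q=tool([*MAT,.18],YAW,t,'y'); robot.line_to(p,v,rot=q)
    print(t,robot.read_clock())
robot.dwell(.5)
print(robot.read_tool_pos(),p,robot.read_ft_force(),robot.read_wrist_torque(),robot.read_grip_width(),robot.read_clock())
Rt=R.from_quat(robot.read_orientation())*FL['y'].inv(); print(Rt.as_matrix()[2])
for n in("top","side"): cv2.imwrite(f"pics/{n}5.png",robot.read_camera(n)[:,:,::-1])
for n,(a,b,c,d) in(("top",(150,310,330,530)),("side",(150,300,260,440))):
    cv2.imwrite(f"pics/{n}5c.png",cv2.resize(cv2.imread(f"pics/{n}5.png")[a:b,c:d],None,fx=3.6,fy=3.6,interpolation=cv2.INTER_CUBIC))
E
```

```text
0.15 17.0667
0.36 19.2083
0.53 20.975
[ 0.4893618  -0.20467449  0.22917922] [ 0.48935311 -0.20465089  0.22918   ] [-0.18994499 -0.24252673 -5.8918805 ] [ 1.00958535e+00 -9.79929665e-01  4.21822100e-04] 0.012527746416172623 21.475
[-0.35743247 -0.35749427  0.86280929]
```

View pics/side5c.png

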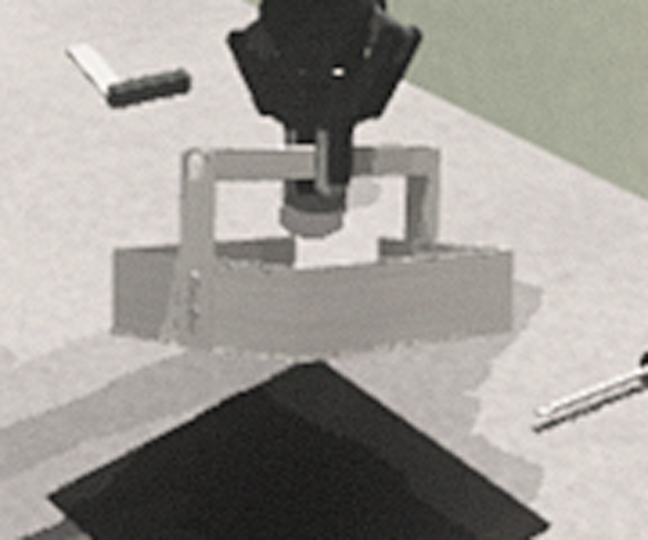

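View pics/top5c.png

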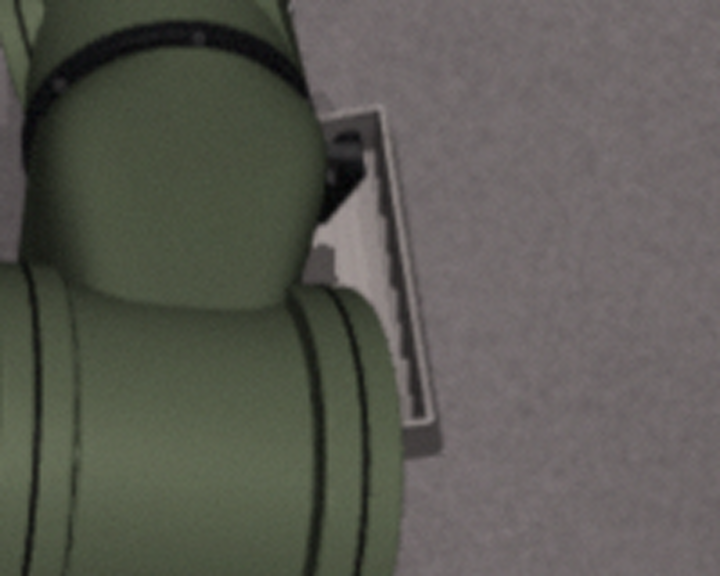

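View pics/side5.png

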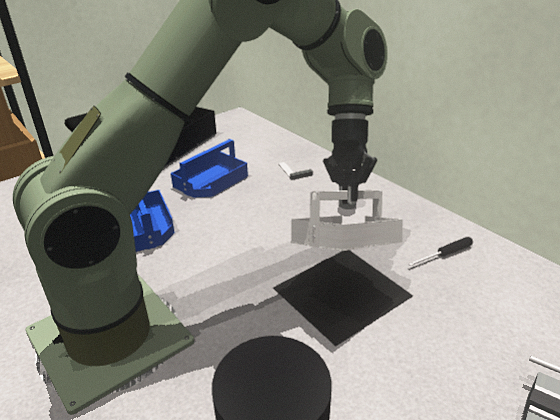

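```bash
python3 - <<'E'
from h import *
Rt=R.from_quat(robot.read_orientation())*FL['y'].inv(); tcp=robot.read_tool_pos()
mid=tcp-Rt.apply([0,0,.057])
a=cv2.imread("pics/side5c.png");b=cv2.imread("pics/top5c.png")
L={k:np.array(k)/1000 for k in[(100,-70,25),(-100,-70,25),(-100,-70,-25),(100,-70,-25),(-100,70,25),(-100,70,-25),(103,0,85),(-103,0,85),(77,47,-22)]}
for k,l in L.items():
    w=mid+Rt.apply(l)
    for n,im,o in(("side",a,(260,150)),("top",b,(330,150))):
        u=(proj(n,w)[0]-o+.5)*3.6-.5; cv2.circle(im,tuple(int(round(x)) for x in u),4,(0,0,255),1)
print(mid, mid+Rt.apply([.077,.047,-.022]))
cv2.imwrite("pics/m.png",a);cv2.imwrite("pics/mt.png",b)
# torque ref: candidate nut positions
print(tcp,Rt.as_matrix())
# visibility of corner for yaw options
ct=robot.camera_model("top"); 
for n in("top","side"):
    c=robot.camera_model(n); print(n,-R.from_rotvec(c['rvec']).inv().apply(c['tvec']))
for y in(-1.2,-.9,-.6,.049,.4,.8,1.2,1.6):
    p,q=tool([*MAT,.18],y,.53,'y'); s=robot.solve_ik(p,q); print(y,None if s is None else np.round(s,2))
E
```

```text
[ 0.47001952 -0.22598671  0.18000359] [ 0.52907495 -0.19242043  0.11669671]
[ 0.4893709  -0.20463659  0.22918384] [[ 0.93365036 -0.11418504  0.33949784]
 [-0.02283843  0.92691995  0.37456349]
 [-0.35745687 -0.35746494  0.86281134]]
top [0.3662756  0.0542557  1.30721491]
side [-0.1616728  -0.78420503  0.79651167]
-1.2 [ 0.33  1.    0.2   0.95 -0.13  1.73  0.87]
-0.9 [0.27 0.98 0.13 0.99 0.02 1.69 1.04]
-0.6 [0.21 0.93 0.07 1.1  0.17 1.6  1.2 ]
0.049 [ 0.12  0.8  -0.06  1.44  0.47  1.28  1.47]
0.4 [ 0.1   0.72 -0.1   1.67  0.64  1.08  1.58]
0.8 [ 0.09  0.62 -0.12  1.92  0.88  0.82  1.67]
1.2 [ 0.11  0.55 -0.07  2.14  1.24  0.54  1.7 ]
1.6 [ 0.27  0.5  -0.12  2.3   1.89  0.35  1.52]
```

View pics/m.png

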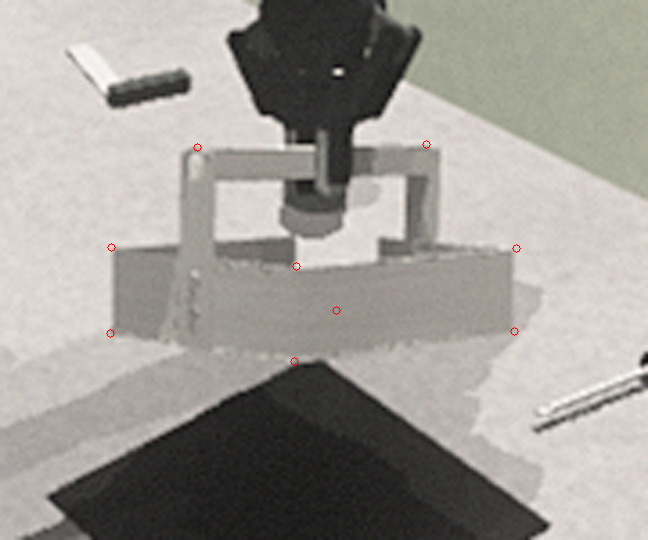

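```bash
python3 - <<'E'
from h import *
cam={n:-R.from_rotvec(robot.camera_model(n)['rvec']).inv().apply(robot.camera_model(n)['tvec']) for n in("top","side")}
for y in np.arange(-1.4,1.7,.2):
    Rt=R.from_euler('z',y)*R.from_rotvec(.53*np.array([-1,1,0])/2**.5)
    for n in cam:
        c=Rt.inv().apply(cam[n]-[*MAT,.18]); out=[]
        for pt in([.077,.047,-.010],[.08,.02,-.01],[.05,.05,-.01],[.055,.025,-.01]):
            pt=np.array(pt); d=c-pt; ts=[]
            for nv,off in(((1,0),.1),((-1,0),.1),((0,1),.07),((0,-1),.07),((.707,.707),(.16-.03)*.7071*1.0)):
                den=d[:2]@nv
                if den>0: ts.append(((off-pt[:2]@nv)/den, 0.005 if nv[0]==.707 else .025))
            t,h=min(ts); out.append(round(1000*(pt[2]+t*d[2]-h)))
        print(round(y,1),n,out)
E
```

```text
-1.4 top [168, 135, 143, 143]
-1.4 side [19, 8, 20, 10]
-1.2 top [170, 163, 145, 150]
-1.2 side [7, -2, 7, -1]
-1.0 top [176, 179, 150, 155]
-1.0 side [-3, -10, -2, -8]
-0.8 top [186, 189, 159, 165]
-0.8 side [-10, -15, -9, -14]
-0.6 top [201, 204, 172, 178]
-0.6 side [-15, -19, -14, -18]
-0.4 top [220, 223, 190, 196]
-0.4 side [-18, -21, -17, -21]
-0.2 top [245, 248, 212, 219]
-0.2 side [-19, -22, -18, -21]
-0.0 top [276, 279, 241, 247]
-0.0 side [-17, -20, -16, -20]
0.2 top [314, 318, 277, 284]
0.2 side [-11, -15, -14, -14]
0.4 top [362, 366, 321, 329]
0.4 side [-7, -7, -11, -10]
0.6 top [420, 425, 377, 385]
0.6 side [-1, 0, -5, -5]
0.8 top [491, 496, 445, 454]
0.8 side [8, 9, 3, 4]
1.0 top [517, 444, 524, 459]
1.0 side [20, 21, 13, 15]
1.2 top [437, 367, 444, 381]
1.2 side [31, 37, 23, 29]
1.4 top [367, 302, 374, 315]
1.4 side [7, 49, 2, 42]
1.6 top [309, 250, 315, 261]
1.6 side [1, 38, -4, 31]
```

The tote follows the gripper with no slip (red marks match), but the wall and the arm hide the corner. I'll turn the tote about the vertical through its middle to yaw 1.2, keeping the tip constant, so the side camera can see in.

```bash
python3 - <<'E'
from h import *
for y in(.34,.63,.91,1.2):
    p,q=tool([*MAT,.18],y,.53,'y'); robot.line_to(p,.011,rot=q)
robot.dwell(.3)
print(robot.read_tool_pos(),p,robot.read_ft_force(),robot.read_grip_width(),robot.read_clock())
Rt=R.from_quat(robot.read_orientation())*FL['y'].inv(); print(Rt.as_matrix()[2]); tcp=robot.read_tool_pos(); mid=tcp-Rt.apply([0,0,.057])
for n in("top","side"): cv2.imwrite(f"pics/{n}6.png",robot.read_camera(n)[:,:,::-1])
im=cv2.resize(cv2.imread("pics/side6.png")[150:270,270:430],None,fx=5,fy=5,interpolation=cv2.INTER_CUBIC)
cv2.imwrite("pics/side6c.png",im)
for k in[(100,-70,25),(-100,-70,25),(-100,70,25),(-100,70,-25),(103,0,85),(-103,0,85),(77,47,-22)]:
    u=(proj("side",mid+Rt.apply(np.array(k)/1000))[0]-(270,150)+.5)*5-.5; print(k,u.round())
E
```

```text
[ 0.45845287 -0.19958201  0.22913096] [ 0.45839242 -0.19962593  0.22918   ] [ 0.83526047 -0.42891797 -6.80545444] 0.012006903392317744 25.4833
[-0.35745189 -0.35743131  0.86282733]
(100, -70, 25) [418. 227.]
(-100, -70, 25) [607. 321.]
(-100, 70, 25) [298. 508.]
(-100, 70, -25) [354. 613.]
(103, 0, 85) [230. 192.]
(-103, 0, 85) [389. 283.]
(77, 47, -22) [262. 453.]
```

View pics/side6c.png

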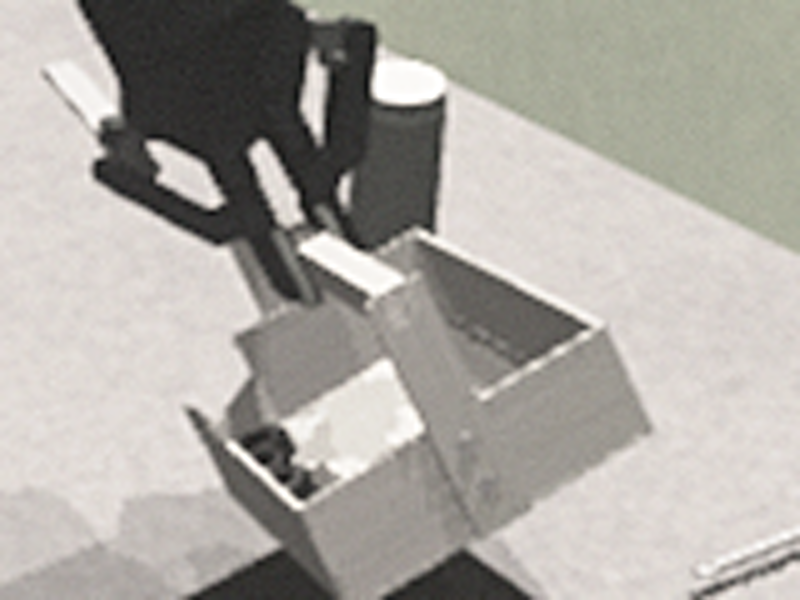

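View pics/top6.png

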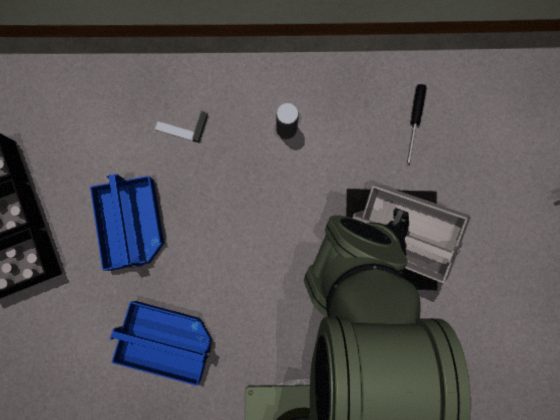

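```bash
python3 - <<'E'
from h import *
im=cv2.resize(cv2.imread("pics/side6.png")[220:260,305:360],None,fx=14,fy=14,interpolation=cv2.INTER_CUBIC)
im=cv2.convertScaleAbs(im,alpha=1.5,beta=10)
q=robot.read_orientation();Rt=R.from_quat(q)*FL['y'].inv(); mid=robot.read_tool_pos()-Rt.apply([0,0,.057])
for x in(80,60,40,20,0,-20):
  for y in(55,35,15):
    u=(proj("side",mid+Rt.apply(np.array([x,y,-9])/1000))[0]-(305,220)+.5)*14-.5
    cv2.circle(im,tuple(int(v) for v in u),3,(0,0,255),-1); cv2.putText(im,f"{x},{y}",tuple(int(v)+4 for v in u),0,.4,(0,0,255),1)
cv2.imwrite("pics/z.png",im)
E
```

```text
(no output)
```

View pics/z.png

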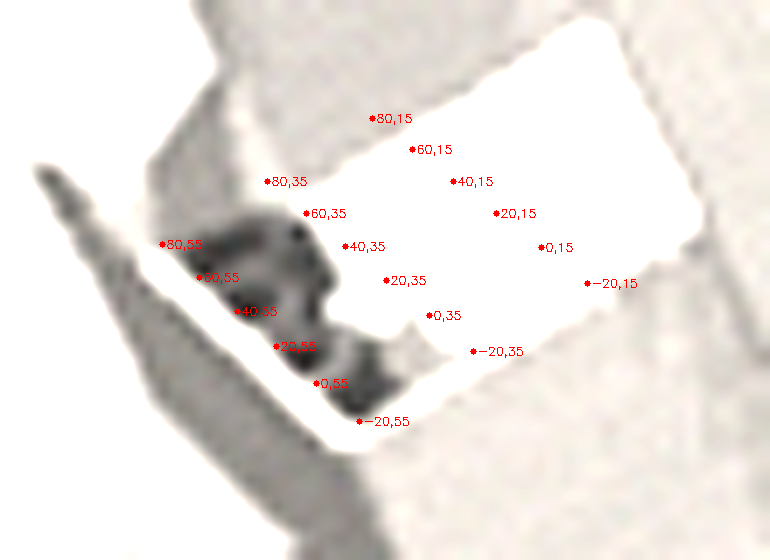

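The third nut sits near local x≈0, in a row along the +y wall. That puts it about 78 mm from the corner point, which is too marginal. I'll lean the tip more towards +x so the nuts bunch along the slanted wall, then ease back to about 32°.

```bash
cat >> h.py <<'E'
def tool2(mid,yaw,tilt,phi):
    Rt=R.from_euler('z',yaw)*R.from_rotvec(tilt*np.array([-np.sin(phi),np.cos(phi),0]))
    return np.array(mid)+Rt.apply([0,0,.057]), (Rt*FL['y']).as_quat()
def shot(k):
    cv2.imwrite(f"pics/side{k}.png",robot.read_camera("side")[:,:,::-1])
    Rt=R.from_quat(robot.read_orientation())*FL['y'].inv(); mid=robot.read_tool_pos()-Rt.apply([0,0,.057])
    print(robot.read_clock(),Rt.as_matrix()[2],mid)
    im=cv2.resize(cv2.imread(f"pics/side{k}.png")[210:270,295:375],None,fx=10,fy=10,interpolation=cv2.INTER_CUBIC)
    im=cv2.convertScaleAbs(im,alpha=1.4,beta=10)
    for x in(80,60,40,20,0,-20):
      for y in(55,35,15):
        u=(proj("side",mid+Rt.apply(np.array([x,y,-9])/1000))[0]-(295,210)+.5)*10-.5
        cv2.circle(im,tuple(int(v) for v in u),2,(0,0,255),-1); cv2.putText(im,f"{x},{y}",tuple(int(v)+4 for v in u),0,.3,(0,0,255),1)
    cv2.imwrite(f"pics/z{k}.png",im)
E
python3 - <<'E'
from h import *
a=tool2([*MAT,.18],1.2,.64,.254); b=tool2([*MAT,.18],1.2,.56,.45)
print(robot.solve_ik(*a),np.linalg.norm(a[0]-robot.read_tool_pos()))
p,q=a; d=np.linalg.norm(p-robot.read_tool_pos()); robot.line_to(p,d/1.4,rot=q)
robot.dwell(.3); shot(7)
E
```

```text
[-0.00714672  0.69142827 -0.06964199  1.85585558  0.87304217  0.94887876
  2.05275695] 0.017550306331089383
27.4833 [-0.57796933 -0.15012743  0.80213042] [ 0.46997707 -0.22601255  0.1800303 ]
```

View pics/z7.png

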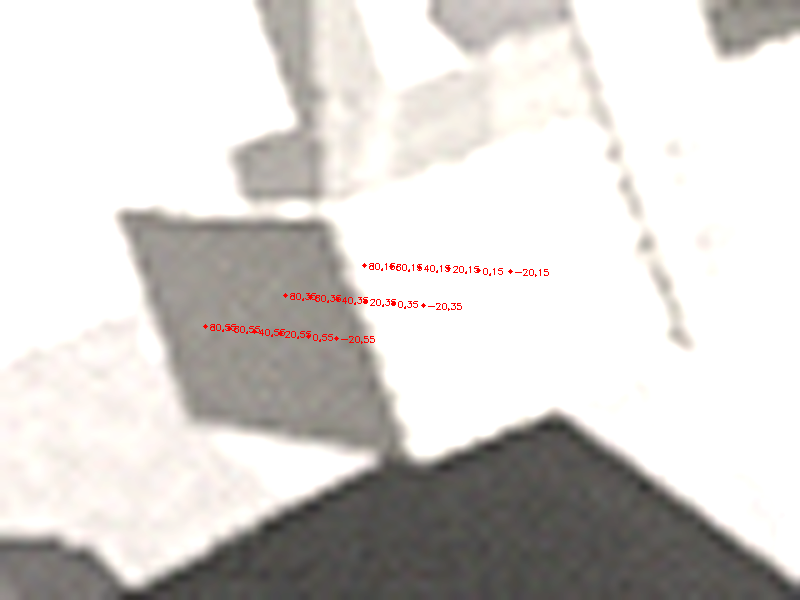

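```bash
python3 - <<'E'
from h import *
cam=-R.from_rotvec(robot.camera_model("side")['rvec']).inv().apply(robot.camera_model("side")['tvec'])
for phi in(.45,.55):
  for y in(1.2,1.35,1.5,1.65,1.8):
    p,q=tool2([*MAT,.18],y,.55,phi); Rt=R.from_quat(q)*FL['y'].inv()
    c=Rt.inv().apply(cam-[*MAT,.18]); out=[]
    for pt in([.085,.022,-.010],[.065,.04,-.01],[.052,.055,-.01],[.055,.02,-.01],[.02,.05,-.01]):
        pt=np.array(pt); d=c-pt; ts=[]
        for nv,off in(((1,0),.1),((-1,0),.1),((0,1),.07),((0,-1),.07),((.707,.707),.0919+.0212)):
            den=d[:2]@nv
            if den>0: ts.append(((off-pt[:2]@nv)/den, 0.005 if nv[0]==.707 else .025))
        t,h=min(ts); out.append(round(1000*(pt[2]+t*d[2]-h)))
    s=robot.solve_ik(p,q); print(phi,y,out,None if s is None else np.round(s,2),Rt.as_matrix()[2].round(2))
print(robot.read_joints().round(2),robot.read_clock())
E
```

```text
0.45 1.2 [12, -1, -17, 6, -11] [ 0.11  0.62 -0.18  1.96  0.98  0.82  1.95] [-0.47 -0.23  0.85]
0.45 1.35 [9, -6, -20, 10, -15] [ 0.13  0.59 -0.18  2.05  1.11  0.72  1.96] [-0.47 -0.23  0.85]
0.45 1.5 [7, -8, -21, 8, -17] [ 0.15  0.56 -0.17  2.14  1.27  0.63  1.95] [-0.47 -0.23  0.85]
0.45 1.65 [6, -8, -21, 8, -17] [ 0.18  0.54 -0.16  2.21  1.46  0.54  1.92] [-0.47 -0.23  0.85]
0.45 1.8 [8, -8, -21, 9, -16] [ 0.23  0.52 -0.17  2.27  1.7   0.47  1.86] [-0.47 -0.23  0.85]
0.55 1.2 [19, 9, -12, 12, -5] [ 0.11  0.6  -0.16  2.02  1.06  0.74  1.87] [-0.45 -0.27  0.85]
0.55 1.35 [18, 0, -16, 20, -11] [ 0.13  0.57 -0.15  2.11  1.21  0.65  1.86] [-0.45 -0.27  0.85]
0.55 1.5 [15, -3, -18, 16, -13] [ 0.15  0.54 -0.14  2.19  1.39  0.55  1.84] [-0.45 -0.27  0.85]
0.55 1.65 [13, -4, -19, 15, -14] [ 0.2   0.53 -0.14  2.26  1.62  0.47  1.78] [-0.45 -0.27  0.85]
0.55 1.8 [14, -3, -19, 16, -13] [ 0.28  0.51 -0.17  2.31  1.88  0.42  1.71] [-0.45 -0.27  0.85]
[ 0.05  0.69 -0.17  1.85  0.92  1.    2.01] 27.4833
```

```bash
python3 - <<'E'
from h import *
p,q=tool2([*MAT,.18],1.2,.55,.62); d=np.linalg.norm(p-robot.read_tool_pos()); robot.line_to(p,d/1.1,rot=q)
robot.dwell(.2); shot(8)
E
```

```text
28.9833 [-0.42548233 -0.30356039  0.85253497] [ 0.4700594  -0.22594583  0.17993414]
```

View pics/z8.png

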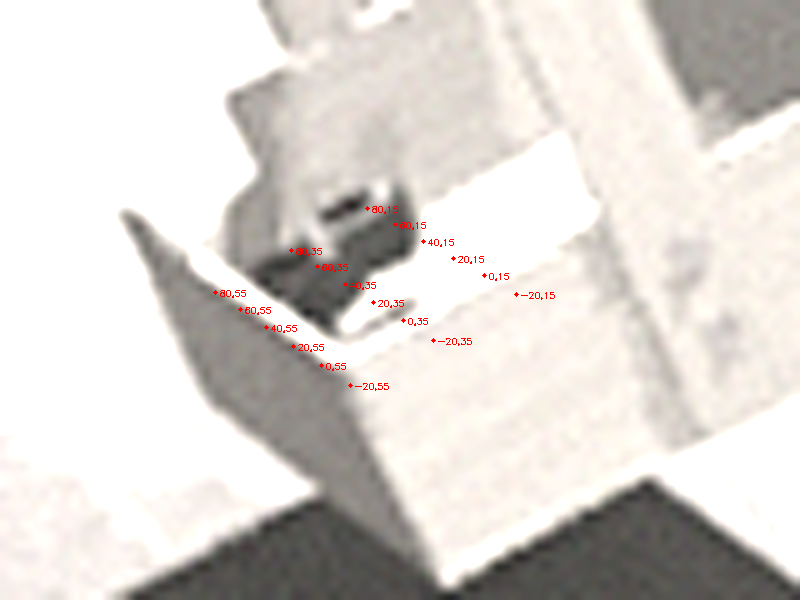

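```bash
python3 - <<'E'
import cv2
a=cv2.imread("pics/side8.png")[222:250,312:345]; a=cv2.resize(a,None,fx=20,fy=20,interpolation=cv2.INTER_CUBIC)
cv2.imwrite("pics/y8.png",a)
E
```

```text
(no output)
```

View pics/y8.png

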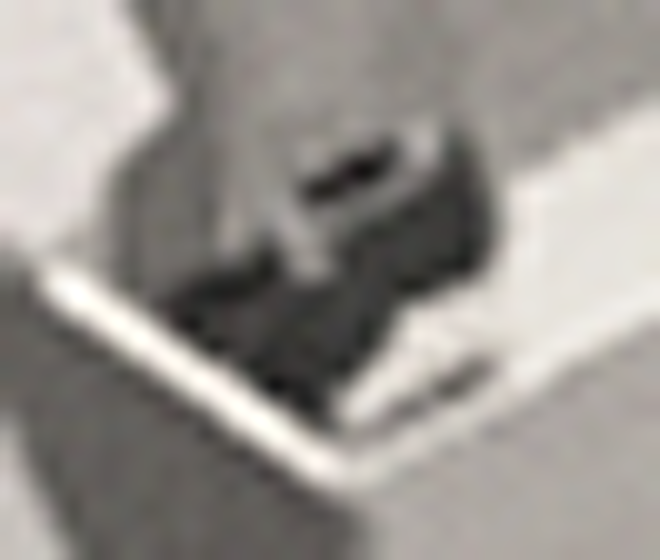

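```bash
python3 - <<'E'
from h import *
p,q=tool2([*MAT,.18],1.2,.53,.76); d=np.linalg.norm(p-robot.read_tool_pos()); robot.line_to(p,d/.8,rot=q)
robot.dwell(.2); shot(9)
import cv2
a=cv2.imread("pics/side9.png")[222:258,308:350]; cv2.imwrite("pics/y9.png",cv2.resize(a,None,fx=16,fy=16,interpolation=cv2.INTER_CUBIC))
E
```

```text
30.1667 [-0.36646263 -0.34821421  0.86281632] [ 0.47003968 -0.22596057  0.17997021]
```

View pics/z9.png

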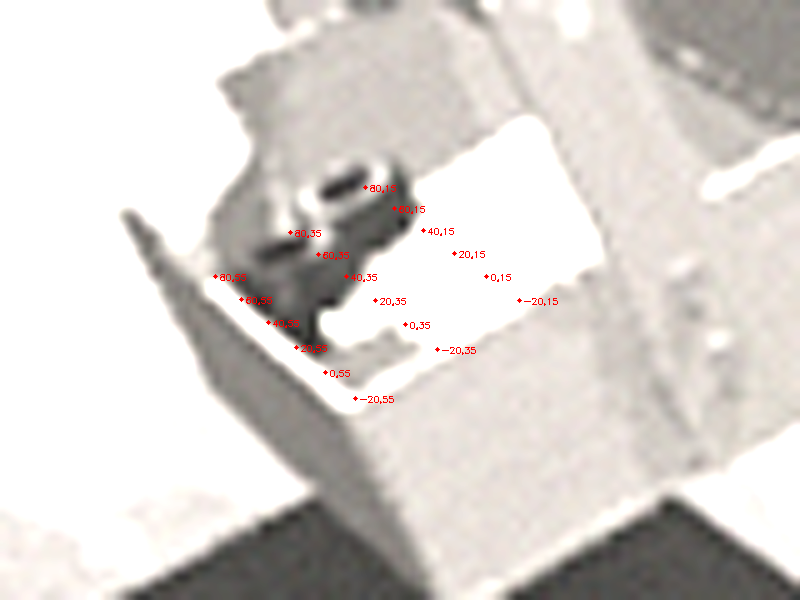

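View pics/y9.png

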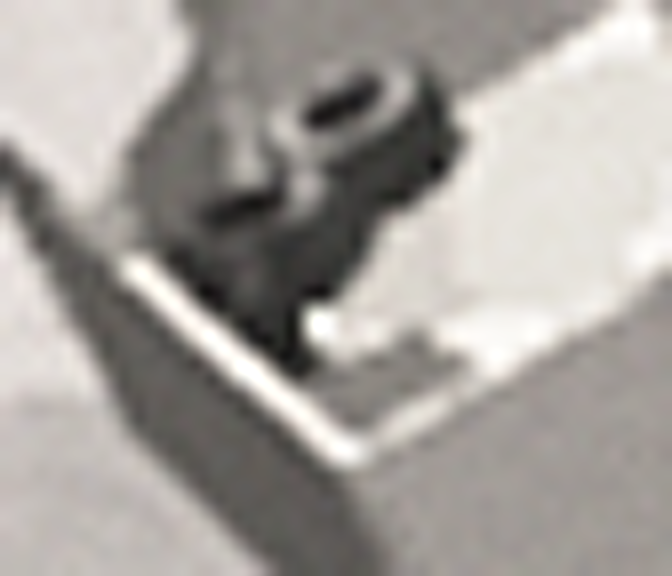

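The smudge is a flat shadow on the floor. The nuts are bunched at about (85,20), (68,42) and, partly hidden by the wall, (42,54), all in local mm. All three are within about 45 mm of the corner point, so I'm handing in.

```bash
python3 - <<'E'
from h import *
print(abs(np.array(robot.read_qd())).max(),robot.read_grip_width(),robot.read_clock())
robot.job_done()
E
```

```text
0.002135512434572611 0.012573035426257788 30.1667
the job is handed in; nothing more can be done
```

I lifted the aluminium tote by its bar and carried it level to the mat. I tipped it about 30° towards the pick-out corner and handed it in at 30.2 s, still holding it in the air.

**Final pose:** From the gripper pose, the tote's middle is over the mat's middle as I measured it, 0.18 m up. The x and y axes are about 21.5° and 20.4° downhill, and the low corner is about 0.117 m up. An overlay on an earlier picture showed no slip in the grip; I did not repeat it for the final pose. The last joint-speed reading was near zero.

**What went wrong on the way:**
- **Missed tip:** My first tipping moves did not tip the tote because I left out the rotation argument. I redid them.
- **Third nut:** After the first real tip, the third nut was about 78 mm from the corner point, too close to the 80 mm limit. I turned the tote so the side camera could see in, leaned it more towards +x (about 37°) so the nuts bunched up, then eased back to about 30°.

**Nuts:** The last picture shows all three bunched in the corner, by my estimate within about 45 mm of the corner point. The third is partly hidden by the wall, so its position is less certain than the other two.

**Bystanders:** The oil can, screwdriver and square looked unmoved in the last full top view, taken about 5 s before hand-in. I judged that by eye and did not measure it.

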